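# Set the box upright and press every lid home

## Task

Close up the three containers on the bench. Tip the square wooden box that stands on its side so that it sits flat on the work board with its lid on top, then press down its lid and the lids of the two glass jars until all three are fully home on their rims. Leave the bottle, the two tumblers and the candle block standing where they are.

Things in the scene. Friction and masses are not known exactly. Their poses are not given: they have to be found in the camera images.
- box: loose pale wooden box, 0.3-0.65 kg, 100 x 100 mm in plan, 56 mm tall without its lid. Origin: centre of the outside of its bottom; z runs from there out through the lid. It starts on its side (z level), 100 mm tall, on a 100 x 56 mm foot. Lid-up it is 68 mm tall with the lid home, 82 mm fully proud. A level push of 1-4 N high on the lid face topples it over its bottom edge, lid up
- lid_box (a joint): how far the box lid has been pressed in, m: 0 = standing 14 mm proud of the box rim, 0.014 = fully home against it. Stays where it is left; takes 8 N to move. The lid is a flat board 97 x 97 x 12 mm with a cork plug below
- lid_box_top (a point): centre of the outer face of the box lid (moves with the lid; 68 mm along the box's z axis from its origin when home, 82 mm at joint 0). z axis points out of the lid
- rack: pine plank 210 x 250 x 20 mm carrying two glass jars 76 mm across, all fixed. Origin on the bench under the plank, which spans x -95 to +115, y -125 to +125 mm of its frame. Short green jar at x -35, y -75 mm, rim 85 mm above the bench; tall amber jar at x -35, y +75 mm, rim 125 mm above the bench
- lid_short (a joint): how far the lid of the short jar has been pressed in, m: 0 = standing 14 mm proud of the jar rim, 0.014 = fully home on it. Stays where it is left; takes 10 N to move and goes down square, even when pressed off centre. Lid: dark wooden disc 80 mm across, 14 mm thick, flat on top, cork plug below
- lid_short_top (a point): centre of the top of the short jar's lid (moves with it); 99 mm above the bench when home
- lid_tall (a joint): as lid_short, for the tall jar
- lid_tall_top (a point): centre of the top of the tall jar's lid (moves with it); 139 mm above the bench when home
- board: plank work board 300 x 300 x 8 mm, fixed flat on the bench. Origin on the bench, below the board; the board spans x -175 to +125 mm and y -150 to +150 mm of its frame. The box stands towards its +x side with its lid facing roughly +x; the room for tipping it lid-up lies between the box and the candle block
- bottle: bystander: corked green glass bottle 68 mm across, 200 mm tall, standing loose on the rack, close behind one or both jars and 80 to 120 mm taller than their lids. Origin: centre of its foot
- tumbler_a: bystander: green tumbler cut from a bottle, 72 mm across, 95 mm tall, on the board at one side (+y) of the box or of the tipping room. Origin: centre of its foot
- tumbler_b: bystander: amber tumbler, 72 mm across, 80 mm tall, on the board at the other side (-y). Origin: centre of its foot
- candle_block: bystander: wooden candle holder 45 x 150 x 35 mm with two upright white candle rods 20 mm across rising to 90 mm, on the board beyond the tipping room. Origin: centre of its underside, long side along its y axis
Not all that is in view belongs to the job. What is shaped like the box but blue is not meant.

How it is judged:
By the outcome, as a careful person would: the job done as asked, in the order asked, and still so for the second after the job is handed in, with the robot touching nothing.
It also fails if it takes over 58 s, if anything falls off the work surface, if the arm or the gripper's body presses on something with over 40 N, if the wrist force passes 120 N, or if a joint passes its speed limit or range.

## Robot

A 6-joint arm with a two-finger parallel gripper is mounted at the origin on the work surface. World frame = base frame: x ahead of the robot, y to its left, z up, the work surface at z = 0. Lengths are in m, angles in rad, forces in N, time in s.
With the tool pointing down it reaches from about 0.35 to 0.975 m from the base axis. Payload 7.1 kg.
Tool frame: the origin (TCP) lies at the very end of the fingers, on their centre line; the grasp point (between the pads) lies 19 mm behind it; z points along the fingers, y is the line along which they close (so a half turn about z gives the same grasp; the last joint's range is limited). The gripper opens to 88 mm and grips with 3 to 60 N. Pads are 20 mm wide; open, the fingers measure 115 mm over their backs; the gripper's body (75 mm by 178 mm) begins 61 mm behind the grasp point.
Start: joints at [1.095, 0.423, 1.63, -0, 1.089, -0.019], TCP at [0.276, 0.561, 0.223] pointing down, gripper open.
Joint ranges: [-3, 3], [-0.9, 2.11], [0.09, 2.58], [-1.31, 4.45], [0.11, 2.69], [-2.54, 2.54]. Speed limits (rad/s): [2.39, 2.39, 3.01, 3.14, 3.14, 3.14].

## Interface

Orientations are given as a 3x3 rotation matrix whose columns are the frame's x, y, z axes.
In Python, from cell import get_obs, read_camera, camera_info, job_done gives the robot as it stands.
- The arm moves only by the tool arm_command, never from a script. Its argument "moves" is a list of rows, each an object with "translation": the shift along the tool's x, y, z in m, a list of three; "turn": the turn about the tool's z in rad. A call has 1 to 5 rows; each row is the pose to reach, as a shift and turn from the pose commanded when the call began, along the tool's axes at that moment; what a row does not reach only later rows make up. A row lasts 1/12 s, in which the tool goes at most 41.7 mm and 7.16 degrees, less where a joint would pass 70% of its speed; a pose out of reach is approached as far as the arm can. A call with a gripper value outside its range is refused whole. "fingers" is the closure, from 0 (fully open) to 1 (shut), set as the call begins (left out, the last holds). The fingers move at their own pace and stop on an object; the grip force is fixed at half the most. Time passes only in rows, so rows that repeat a pose let the fingers close. It gives the time, the measured TCP pose, the force, the opening and the grip force at its end, in the units of the state.
- get_obs(): the state, without advancing time (a new reading comes with each control period).
- read_camera(name): name is "side" or "top"; returns the picture (420x560x3 uint8, red, green, blue); there is no depth.
- camera_info(name): a dict with "K" (3x3 intrinsics, pixels), "k1" (the pictures are not rectified: a ray, as slopes to the right and down, at radius r is drawn at 1 + k1 r^2 times it, then the intrinsics apply), "R" (3x3) and "t" (3): a world point X has camera coordinates R X + t. Camera axes: x right, y down, z forward; pixel columns grow to the right and rows downward; lengths in m; the calibration is good to about 2 mm. A picture is of the moment at which its call begins. camera_info takes no time and is no camera call.
- job_done(): hands the job in; it is judged then, once.
The state is a dict: "t": time; "joint_positions": joint angles; "joint_vel": joint speeds; "joint_torque": joint torques, N m; "ee_pos": TCP position; "eef_rot": TCP orientation; "contact_force": force on the tool from outside, world axes, zero at the start; "moment": the same for the moment, N m; "opening": finger opening in m; "gripper_force": force on a finger pad.
Only numpy, scipy, OpenCV 4.12 (cv2) and the standard library are available. Lean on these libraries where they do the work, as an engineer would, in place of code of your own. Each camera call takes 0.05 s, during which the arm holds its last target. There are 200 camera calls.

## Working session

There is one attempt and no reset: what is moved stays moved. The work goes in short steps, Python scripts to look and compute and a tool call to move; the robot and the scene stay as the last step left them, time stands still between calls to the robot, and variables do not carry over. Pictures are saved under pics/ and viewed, at most 10 in all, crops included, and the job is handed in when it is done.

Besides the shell and the picture viewer there is one more tool, called after "Call:" as a command line: name --argument value ..., lists and objects as JSON in quotes. arm_command: Moves the arm, as the interface text tells. Its arguments: {"type":"object","properties":{"moves":{"type":"array"},"fingers":{"type":"number"}},"required":["moves"]}

```bash
ls; mkdir -p pics
python3 - <<'E'
from cell import *
import cv2,numpy as np
for n in("side","top"):
    im=read_camera(n); cv2.imwrite(f"pics/{n}0.png",im[:,:,::-1]); print(n,camera_info(n))
o=get_obs(); print(o)
E
```

```text
pics
side {'K': array([[441.21159873,   0.        , 284.42418482],
       [  0.        , 441.21159873, 215.79749869],
       [  0.        ,   0.        ,   1.        ]]), 'k1': -0.02720516352986972, 'R': array([[ 0.91855499, -0.3950564 , -0.01368123],
       [-0.30307959, -0.68163424, -0.66597111],
       [ 0.25377055,  0.61587759, -0.74585206]]), 't': array([-0.43604758,  0.19215356,  1.03364977])}
top {'K': array([[389.03767739,   0.        , 283.94973158],
       [  0.        , 389.03767739, 209.3954646 ],
       [  0.        ,   0.        ,   1.        ]]), 'k1': -0.10430369020606652, 'R': array([[ 0.02806432, -0.9992068 , -0.02825176],
       [-0.99418029, -0.02496008, -0.1047976 ],
       [ 0.10400931,  0.03102841, -0.9940922 ]]), 't': array([-0.02626505,  0.48289428,  1.00695496])}
{'t': 0.1, 'joint_positions': array([ 1.09503367e+00,  4.23800160e-01,  1.63062277e+00, -3.08750179e-05,
        1.08860861e+00, -1.90318838e-02]), 'joint_vel': array([ 0.00078767, -0.00153712, -0.00291077, -0.00067302, -0.00051805,
       -0.00033095]), 'joint_torque': array([ 5.69868735e-04, -5.45617247e+01, -2.74323303e+01,  6.45420514e-02,
        1.88363803e-02, -3.99267810e-05]), 'ee_pos': array([0.27540025, 0.56047504, 0.22195351]), 'eef_rot': array([[-8.97505396e-01,  4.41003017e-01, -6.34714305e-04],
       [ 4.41003473e-01,  8.97504467e-01, -1.29161273e-03],
       [ 5.38149723e-08, -1.43914061e-03, -9.99998964e-01]]), 'contact_force': array([-0.03612467, -0.2779389 ,  0.86711609]), 'moment': array([ 0.02657872, -0.02102041, -0.05552331]), 'gripper_force': 0.0, 'opening': 0.08792376280369202}
```

View pics/side0.png

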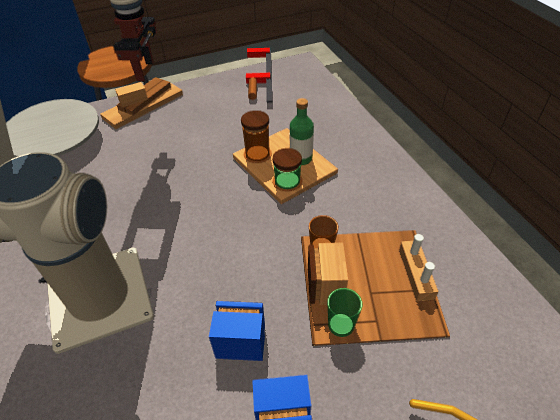

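View pics/top0.png

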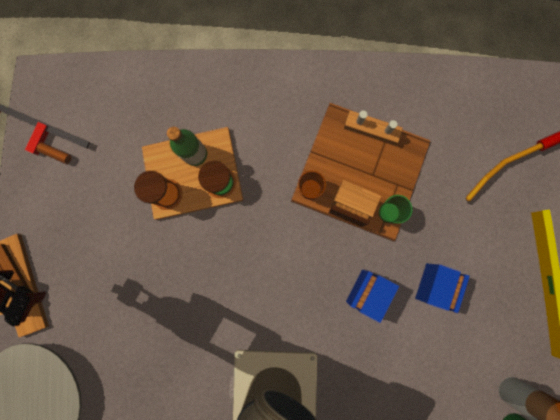

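The scene as seen from above:

- **Board:** at top-view (360,170). The box is on edge at (357,200), with its dark lid side facing the robot at (348,213). The candle block is at (375,127), the amber tumbler at (312,186) and the green tumbler at (396,210).
- **Rack:** at (192,172). The tall amber lid is at (151,187), the short lid at (215,177) and the bottle around (190,147).

In the side view the box is at (325,270).

```bash
cat > h.py <<'E'
from cell import *
import cv2,numpy as np
def ray(n,uv):
    c=camera_info(n);p=(np.asarray(uv,float)-c["K"][:2,2])/c["K"][0,0]
    d=np.linalg.norm(p);r=d
    for _ in range(20): r=d/(1+c["k1"]*r*r)
    s=p*(r/d if d else 1);R=np.array(c["R"]);return -R.T@c["t"],R.T@np.array([s[0],s[1],1])
def onz(n,uv,z):
    o,d=ray(n,uv);return (o+d*(z-o[2])/d[2])[:2]
def proj(n,X):
    c=camera_info(n);x=np.array(c["R"])@X+c["t"];p=x[:2]/x[2];return c["K"][:2,2]+c["K"][0,0]*p*(1+c["k1"]*(p@p))
E
python3 - <<'E'
from h import *
t=cv2.imread("pics/top0.png");s=cv2.imread("pics/side0.png")
a=cv2.resize(t[95:250,285:440],None,fx=3.8,fy=3.8,interpolation=3)
cv2.imwrite("pics/c1.png",a)
b=cv2.resize(t[110:230,125:255],None,fx=4.5,fy=4.5,interpolation=3); cv2.imwrite("pics/c2.png",b)
d=cv2.resize(s[210:350,290:460],None,fx=4,fy=4,interpolation=3); cv2.imwrite("pics/c3.png",d)
E
```

```text
(no output)
```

View pics/c1.png

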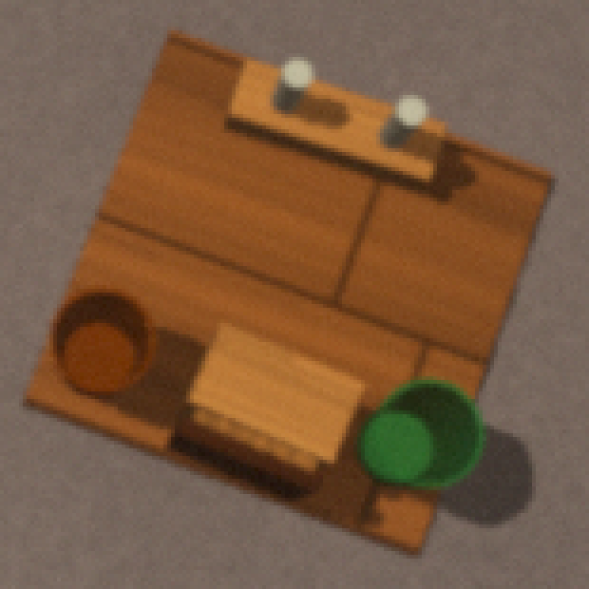

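View pics/c2.png

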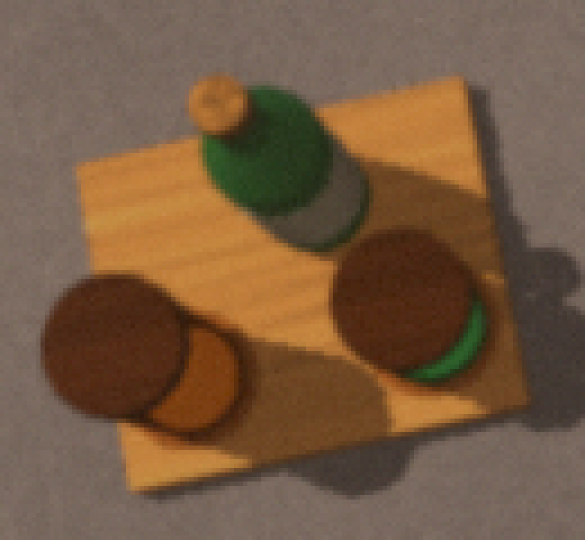

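View pics/c3.png

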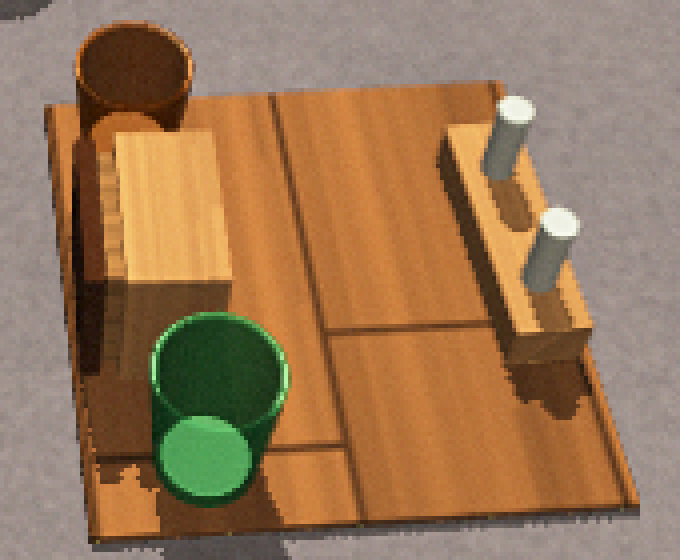

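c1 and c3 show three things:

- The pale box body's top face has c1 corners at about (220,322), (364,382), (332,463) and (190,405).
- The dark lid slab lies on its robot-facing side, c1 (170,440)–(310,492).
- The green tumbler sits close to the box's right side and the amber one to its left. The room behind is clear up to the candle block.

c2 shows the jar lids as dark discs at (115,346) and (402,302), with the bottle behind and between them.

Run:
```python
from h import *
np.set_printoptions(precision=4,suppress=True)
c1=lambda u,v:((u+.5)/3.8-.5+285,(v+.5)/3.8-.5+95)
c2=lambda u,v:((u+.5)/4.5-.5+125,(v+.5)/4.5-.5+110)
c3=lambda u,v:((u+.5)/4-.5+290,(v+.5)/4-.5+210)
def sh(name,pts,z,cam="top"):
    P=np.array([onz(cam,p,z) for p in pts]);print(name,P.round(4).tolist(),"mean",P.mean(0))
    if len(P)>2: print("  sides",[np.linalg.norm(P[i]-P[i-1]).round(4) for i in range(len(P))],"ang",[np.degrees(np.arctan2(*(P[i]-P[i-1])[::-1])).round(1) for i in range(len(P))])
    return P
sh("board",[c1(172,32),c1(553,180),c1(420,552),c1(25,402)],.008)
sh("board side",[c3(500,83),c3(638,508),c3(93,540),c3(46,106)],.008,"side")
sh("boxtop",[c1(220,322),c1(364,382),c1(332,463),c1(190,405)],.108)
sh("boxtop side",[c3(213,130),c3(232,280),c3(126,282),c3(116,132)],.108,"side")
sh("lidface top edge",[c1(170,440),c1(310,492)],.1065)
sh("candle",[c1(244,58),c1(447,127),c1(435,180),c1(228,125)],.043)
sh("tumA",[c1(427,434)],.103); sh("tumB",[c1(104,343)],.088)
sh("rack",[c2(78,165),c2(462,80),c2(527,404),c2(130,490)],.02)
# lids by dark mask
t=cv2.imread("pics/top0.png");hsv=cv2.cvtColor(t,cv2.COLOR_BGR2HSV)
m=((hsv[...,2]<100)&(hsv[...,1]>120)&((hsv[...,0]<14))).astype(np.uint8)
m[:,260:]=0;m[:120]=0;m[230:]=0;m[:,:130]=0
m=cv2.morphologyEx(m,cv2.MORPH_OPEN,np.ones((5,5)))
for c in cv2.findContours(m,0,1)[0]:
    if cv2.contourArea(c)>200:
        (x,y),r=cv2.minEnclosingCircle(c);print("disc",x,y,r,cv2.contourArea(c),cv2.fitEllipse(c)[:2],onz("top",(x,y),.113),onz("top",(x,y),.153))
sh("lidS",[c2(402,302)],.113);sh("lidT",[c2(115,346)],.153)
sh("cork",[c2(219,104)],.22);sh("foot centre guess",[c2(320,207)],.03)
```

```text
board [[0.7871, -0.1329], [0.6829, -0.4125], [0.4106, -0.313], [0.5101, -0.0318]] mean [ 0.5977 -0.2225]
  sides [np.float64(0.2949), np.float64(0.2984), np.float64(0.29), np.float64(0.2983)] ang [np.float64(-20.0), np.float64(-110.4), np.float64(159.9), np.float64(70.5)]
board side [[0.7874, -0.1317], [0.6844, -0.413], [0.4074, -0.3106], [0.5092, -0.0293]] mean [ 0.5971 -0.2211]
  sides [np.float64(0.2965), np.float64(0.2995), np.float64(0.2953), np.float64(0.2992)] ang [np.float64(-20.2), np.float64(-110.1), np.float64(159.7), np.float64(70.1)]
boxtop [[0.5524, -0.1577], [0.5157, -0.2511], [0.4628, -0.2306], [0.4979, -0.1391]] mean [ 0.5072 -0.1946]
  sides [np.float64(0.0576), np.float64(0.1003), np.float64(0.0567), np.float64(0.098)] ang [np.float64(-18.9), np.float64(-111.5), np.float64(158.8), np.float64(69.0)]
boxtop side [[0.5528, -0.1567], [0.5141, -0.2497], [0.4624, -0.2283], [0.5021, -0.1358]] mean [ 0.5078 -0.1926]
  sides [np.float64(0.0549), np.float64(0.1008), np.float64(0.0559), np.float64(0.1006)] ang [np.float64(-22.4), np.float64(-112.6), np.float64(157.4), np.floa
[... 572 characters left out ...]
at64(0.2064), np.float64(0.2451), np.float64(0.205), np.float64(0.2466)] ang [np.float64(13.3), np.float64(-76.7), np.float64(-166.3), np.float64(103.6)]
disc 150.7432403564453 186.6283721923828 16.634523391723633 754.5 ((150.43096923828125, 186.6156768798828), (29.91119956970215, 32.30320739746094)) [0.523  0.3181] [0.5167 0.3026]
disc 214.0847625732422 175.81881713867188 16.01018714904785 698.0 ((213.78738403320312, 175.75582885742188), (29.13884735107422, 30.750272750854492)) [0.5533 0.1588] [0.5457 0.1501]
lidS [[0.551, 0.159]] mean [0.551 0.159]
lidT [[0.517, 0.304]] mean [0.517 0.304]
cork [[0.6296, 0.2335]] mean [0.6296 0.2335]
foot centre guess [[0.6238, 0.2303]] mean [0.6238 0.2303]
```

Call:
arm_command --moves '[{"translation":[-0.02,-0.028,0],"turn":-0.015},{"translation":[-0.042,-0.058,0],"turn":-0.03},{"translation":[-0.064,-0.087,0],"turn":-0.045},{"translation":[-0.086,-0.117,0],"turn":-0.06},{"translation":[-0.107,-0.146,0],"turn":-0.073}]' --fingers 0.45

```text
t: 0.52
ee_pos: [0.307, 0.3808, 0.2223]
eef_rot: [[-0.928, 0.373, -0.0], [0.373, 0.928, -0.001], [0.0, -0.001, -1.0]]
contact_force: [0.3, 0.7, 0.1]
opening: 0.0579
gripper_force: 0.0
```

Call:
arm_command --moves '[{"translation":[-0.019,-0.03,0],"turn":0},{"translation":[-0.038,-0.061,0],"turn":0},{"translation":[-0.057,-0.091,0],"turn":0},{"translation":[-0.076,-0.122,0],"turn":0},{"translation":[-0.095,-0.153,0],"turn":0}]'

```text
t: 0.93
ee_pos: [0.3377, 0.2036, 0.2226]
eef_rot: [[-0.927, 0.374, -0.0], [0.374, 0.927, -0.0], [0.0, -0.0, -1.0]]
contact_force: [0.6, -0.5, 0.9]
opening: 0.0483
gripper_force: 0.0
```

Call:
arm_command --moves '[{"translation":[-0.019,-0.03,0],"turn":0},{"translation":[-0.038,-0.061,0],"turn":0},{"translation":[-0.057,-0.091,0],"turn":0},{"translation":[-0.076,-0.122,0],"turn":0},{"translation":[-0.095,-0.153,0],"turn":0}]'

```text
t: 1.35
ee_pos: [0.3686, 0.0261, 0.2227]
eef_rot: [[-0.927, 0.374, 0.0], [0.374, 0.927, -0.0], [-0.0, 0.0, -1.0]]
contact_force: [0.3, 0.6, 0.9]
opening: 0.0488
gripper_force: 0.0
```

Call:
arm_command --moves '[{"translation":[-0.025,-0.04,0],"turn":0},{"translation":[-0.05,-0.08,0],"turn":0},{"translation":[-0.075,-0.118,0],"turn":0},{"translation":[-0.095,-0.153,0],"turn":0},{"translation":[-0.095,-0.153,0],"turn":0}]'

```text
t: 1.77
ee_pos: [0.4005, -0.1541, 0.2229]
eef_rot: [[-0.926, 0.377, 0.001], [0.377, 0.926, -0.002], [-0.002, -0.001, -1.0]]
contact_force: [0.0, 1.9, 0.5]
opening: 0.0484
gripper_force: 0.0
```

Call:
arm_command --moves '[{"translation":[0,0.003,0.035],"turn":0},{"translation":[0,0.003,0.07],"turn":0},{"translation":[0,0.003,0.105],"turn":0},{"translation":[-0.01,0.003,0.133],"turn":0},{"translation":[-0.03,0.003,0.133],"turn":0}]'

```text
t: 2.18
ee_pos: [0.4232, -0.1561, 0.0846]
eef_rot: [[-0.927, 0.375, -0.011], [0.375, 0.927, 0.004], [0.012, -0.0, -1.0]]
contact_force: [-0.4, 0.2, 0.4]
opening: 0.0482
gripper_force: 0.0
```

Call:
arm_command --moves '[{"translation":[-0.006,0,0],"turn":0},{"translation":[-0.012,0,0],"turn":0},{"translation":[-0.018,0,0],"turn":0},{"translation":[-0.024,0,0],"turn":0},{"translation":[-0.03,0,0],"turn":0}]'

```text
t: 2.6
ee_pos: [0.4563, -0.1692, 0.0904]
eef_rot: [[-0.927, 0.374, -0.0], [0.374, 0.927, 0.0], [0.0, -0.0, -1.0]]
contact_force: [-2.9, 0.8, 2.8]
opening: 0.0481
gripper_force: 1.8
```

Call:
arm_command --moves '[{"translation":[-0.005,0,-0.003],"turn":0},{"translation":[-0.01,0,-0.006],"turn":0},{"translation":[-0.015,0,-0.009],"turn":0},{"translation":[-0.02,0,-0.011],"turn":0},{"translation":[-0.025,0,-0.013],"turn":0}]'

```text
t: 3.02
ee_pos: [0.4805, -0.179, 0.1033]
eef_rot: [[-0.927, 0.374, 0.001], [0.374, 0.927, -0.0], [-0.001, 0.0, -1.0]]
contact_force: [-1.0, 1.6, 0.2]
opening: 0.0481
gripper_force: 0.8
```

Run:
```python
from h import *
s=read_camera("side")[:,:,::-1]
cv2.imwrite("pics/p1.png",cv2.resize(s[190:350,270:460],None,fx=3,fy=3))
```

```text
(no output)
```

View pics/p1.png

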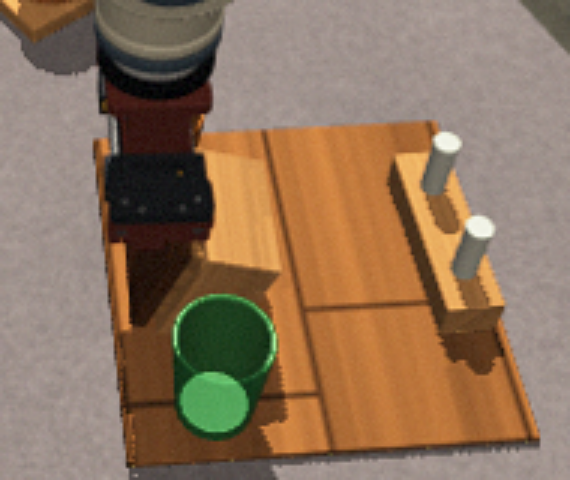

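The box is tilted back with the gripper behind it (box at about (235,210)), and the green tumbler hasn't moved. I'll keep pushing.

Call:
arm_command --moves '[{"translation":[-0.005,0,-0.002],"turn":0},{"translation":[-0.01,0,-0.004],"turn":0},{"translation":[-0.015,0,-0.006],"turn":0},{"translation":[-0.02,0,-0.008],"turn":0},{"translation":[-0.025,0,-0.01],"turn":0}]'

```text
t: 3.48
ee_pos: [0.5034, -0.1883, 0.1128]
eef_rot: [[-0.927, 0.374, 0.0], [0.374, 0.927, -0.0], [-0.0, -0.0, -1.0]]
contact_force: [0.5, -0.3, -0.3]
opening: 0.0483
gripper_force: 0.0
```

Call:
arm_command --moves '[{"translation":[-0.004,0,0],"turn":0},{"translation":[-0.008,0,0],"turn":0},{"translation":[-0.012,0,0],"turn":0},{"translation":[-0.016,0,0],"turn":0},{"translation":[-0.02,0,0],"turn":0}]'

```text
t: 3.9
ee_pos: [0.5216, -0.1956, 0.1125]
eef_rot: [[-0.927, 0.374, -0.0], [0.374, 0.927, 0.0], [0.0, -0.0, -1.0]]
contact_force: [-0.1, 1.2, 0.6]
opening: 0.0485
gripper_force: 0.0
```

No more contact, so it has probably fallen. I'll lift, close the fingers and look.

Call:
arm_command --moves '[{"translation":[0,0,-0.02],"turn":0},{"translation":[0.02,0,-0.045],"turn":0},{"translation":[0.05,0,-0.07],"turn":0},{"translation":[0.085,0,-0.08],"turn":0},{"translation":[0.12,0,-0.08],"turn":0}]' --fingers 1

```text
t: 4.32
ee_pos: [0.4107, -0.1508, 0.1948]
eef_rot: [[-0.927, 0.374, 0.004], [0.374, 0.927, -0.002], [-0.005, 0.0, -1.0]]
contact_force: [0.6, -0.5, 0.1]
opening: 0.0182
gripper_force: 0.0
```

Run:
```python
from h import *
s=read_camera("side")[:,:,::-1];t=read_camera("top")[:,:,::-1]
a=cv2.resize(s[200:360,280:460],(540,480));b=cv2.resize(t[95:250,285:440],(480,480))
cv2.imwrite("pics/p2.png",cv2.resize(np.hstack([a,b]),(800,376)))
cv2.imwrite("pics/top2.png",t);cv2.imwrite("pics/side2.png",s)
```

```text
(no output)
```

View pics/p2.png

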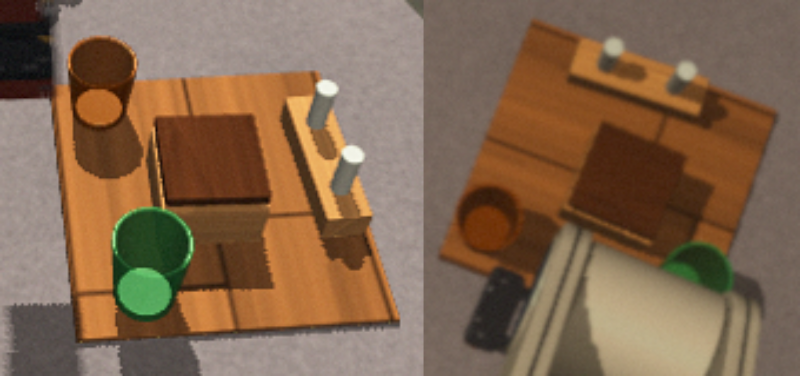

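The box now sits lid-up: the dark lid's side-view corners are at (155,117), (262,115), (270,201) and (168,203). The tumblers and candle block are where they were.

Run:
```python
from h import *
f=lambda u,v:(u/2.353+280,v/2.353+200); g=lambda u,v:((u-423.5)/2.429+285,v/2.429+95)
for n,P in(("side",[f(155,117),f(262,115),f(270,201),f(168,203)]),("top",[g(605,124),g(686,155),g(652,245),g(572,208)])):
    for z in(.09,.083,.076):
        Q=np.array([onz(n,p,z) for p in P]);print(n,z,Q.round(3).tolist(),Q.mean(0).round(4),[np.linalg.norm(Q[i]-Q[i-1]).round(4) for i in range(4)])
o=get_obs();print(o["ee_pos"],o["eef_rot"].round(4).tolist())
```

```text
side 0.09 [[0.557, -0.167], [0.653, -0.207], [0.606, -0.294], [0.521, -0.258]] [ 0.584  -0.2314] [np.float64(0.0979), np.float64(0.1039), np.float64(0.0983), np.float64(0.0927)]
side 0.083 [[0.56, -0.163], [0.657, -0.203], [0.61, -0.29], [0.523, -0.254]] [ 0.5874 -0.2275] [np.float64(0.0988), np.float64(0.1048), np.float64(0.0992), np.float64(0.0935)]
side 0.076 [[0.563, -0.158], [0.661, -0.199], [0.613, -0.287], [0.526, -0.251]] [ 0.5908 -0.2236] [np.float64(0.0996), np.float64(0.1057), np.float64(0.1001), np.float64(0.0943)]
top 0.09 [[0.643, -0.203], [0.612, -0.287], [0.516, -0.252], [0.553, -0.169]] [ 0.581  -0.2277] [np.float64(0.0959), np.float64(0.09), np.float64(0.1019), np.float64(0.0903)]
top 0.083 [[0.645, -0.204], [0.614, -0.289], [0.517, -0.253], [0.554, -0.17]] [ 0.5824 -0.229 ] [np.float64(0.0966), np.float64(0.0907), np.float64(0.1027), np.float64(0.091)]
top 0.076 [[0.646, -0.205], [0.615, -0.291], [0.519, -0.255], [0.555, -0.171]] [ 0.5839 -0.2303] [np.float64(0.0973), np.float64(0.0913), np.float64(0.1034), np.float64(0.0916)]
[ 0.40519698 -0.14860124  0.19244846] [[-0.9273, 0.3744, -0.0036], [0.3744, 0.9273, 0.0014], [0.0039, -0.0, -1.0]]
```

Call:
arm_command --moves '[{"translation":[-0.039,-0.002,0.0],"turn":0},{"translation":[-0.078,-0.004,0.0],"turn":0},{"translation":[-0.117,-0.006,0.01],"turn":0},{"translation":[-0.156,-0.008,0.03],"turn":0},{"translation":[-0.195,-0.008,0.05],"turn":0}]'

```text
t: 4.83
ee_pos: [0.5871, -0.2311, 0.1444]
eef_rot: [[-0.927, 0.375, 0.002], [0.375, 0.927, -0.001], [-0.002, -0.0, -1.0]]
contact_force: [0.8, 0.4, 0.4]
opening: 0.0005
gripper_force: 0.0
```

Call:
arm_command --moves '[{"translation":[0,0,0.012],"turn":0},{"translation":[0,0,0.024],"turn":0},{"translation":[0,0,0.034],"turn":0},{"translation":[0,0,0.04],"turn":0},{"translation":[0,0,0.044],"turn":0}]'

```text
t: 5.25
ee_pos: [0.583, -0.229, 0.1001]
eef_rot: [[-0.927, 0.374, -0.001], [0.374, 0.927, 0.001], [0.001, 0.0, -1.0]]
contact_force: [-0.8, 0.5, -0.4]
opening: 0.0008
gripper_force: 0.0
```

Call:
arm_command --moves '[{"translation":[0,0,0.006],"turn":0},{"translation":[0,0,0.011],"turn":0},{"translation":[0,0,0.015],"turn":0},{"translation":[0,0,0.018],"turn":0},{"translation":[0,0,0.021],"turn":0}]'

```text
t: 5.67
ee_pos: [0.5844, -0.2296, 0.0806]
eef_rot: [[-0.927, 0.374, 0.0], [0.374, 0.927, -0.0], [-0.0, -0.0, -1.0]]
contact_force: [-2.3, 0.7, 8.1]
opening: 0.0004
gripper_force: 4.0
```

Call:
arm_command --moves '[{"translation":[0,0,0.002],"turn":0},{"translation":[0,0,0.0035],"turn":0},{"translation":[0,0,0.005],"turn":0},{"translation":[0,0,0.006],"turn":0},{"translation":[0,0,0.006],"turn":0}]'

```text
t: 6.08
ee_pos: [0.5844, -0.2296, 0.0762]
eef_rot: [[-0.927, 0.374, 0.001], [0.374, 0.927, -0.0], [-0.001, -0.0, -1.0]]
contact_force: [-6.8, 2.2, 19.7]
opening: 0.0004
gripper_force: 9.5
```

Call:
arm_command --moves '[{"translation":[0,0,0.001],"turn":0},{"translation":[0,0,0.002],"turn":0},{"translation":[0,0,0.002],"turn":0}]'

```text
t: 6.33
ee_pos: [0.5845, -0.2296, 0.076]
eef_rot: [[-0.927, 0.374, 0.001], [0.374, 0.927, -0.0], [-0.001, -0.0, -1.0]]
contact_force: [-12.4, 5.3, 34.6]
opening: 0.0005
gripper_force: 17.1
```

Call:
arm_command --moves '[{"translation":[0,0,-0.03],"turn":0},{"translation":[0,0,-0.065],"turn":0},{"translation":[0,0,-0.1],"turn":0},{"translation":[0.015,0.027,-0.125],"turn":0},{"translation":[0.033,0.06,-0.13],"turn":0}]'

```text
t: 6.75
ee_pos: [0.5791, -0.1636, 0.2072]
eef_rot: [[-0.926, 0.378, 0.009], [0.378, 0.926, -0.003], [-0.01, 0.001, -1.0]]
contact_force: [-0.2, 0.2, 0.6]
opening: 0.0004
gripper_force: 0.0
```

Call:
arm_command --moves '[{"translation":[0.017,0.031,0],"turn":-0.11},{"translation":[0.034,0.062,0],"turn":-0.22},{"translation":[0.052,0.094,0],"turn":-0.33},{"translation":[0.069,0.125,0],"turn":-0.44},{"translation":[0.086,0.155,0],"turn":-0.55}]'

```text
t: 7.17
ee_pos: [0.5541, 0.016, 0.2022]
eef_rot: [[-0.985, -0.171, 0.001], [-0.171, 0.985, 0.0], [-0.001, -0.0, -1.0]]
contact_force: [-0.0, -0.4, 0.7]
opening: 0.0007
gripper_force: 0.0
```

```bash
cat >> h.py <<'E'
def rel(X):
    o=get_obs();print("tool shift",(o["eef_rot"].T@(np.array(X)-o["ee_pos"])).round(4),"q6",o["joint_positions"][5].round(3),o["ee_pos"].round(4))
E
python3 - <<'E'
from h import *
t=read_camera("top");cv2.imwrite("pics/top3.png",t[:,:,::-1])
rel([.537,.157,.125])
E
```

```text
tool shift [-0.0086  0.1368  0.0773] q6 -1.738 [0.5531 0.0207 0.202 ]
```

Call:
arm_command --moves '[{"translation":[-0.002,0.036,0],"turn":0},{"translation":[-0.004,0.072,0],"turn":0},{"translation":[-0.006,0.108,0.01],"turn":0},{"translation":[-0.008,0.136,0.035],"turn":0},{"translation":[-0.008,0.136,0.065],"turn":0}]'

```text
t: 7.63
ee_pos: [0.5413, 0.1544, 0.1382]
eef_rot: [[-0.986, -0.168, 0.006], [-0.168, 0.986, 0.003], [-0.006, 0.002, -1.0]]
contact_force: [0.2, 0.1, -0.4]
opening: 0.0005
gripper_force: 0.0
```

Call:
arm_command --moves '[{"translation":[0,0,0.01],"turn":0},{"translation":[0,0,0.018],"turn":0},{"translation":[0,0,0.024],"turn":0},{"translation":[0,0,0.029],"turn":0},{"translation":[0,0,0.033],"turn":0}]'

```text
t: 8.05
ee_pos: [0.5405, 0.149, 0.1047]
eef_rot: [[-0.986, -0.164, 0.001], [-0.164, 0.986, 0.0], [-0.001, 0.0, -1.0]]
contact_force: [-3.6, -0.5, 9.5]
opening: 0.0003
gripper_force: 5.1
```

Call:
arm_command --moves '[{"translation":[0,0,0.002],"turn":0},{"translation":[0,0,0.004],"turn":0},{"translation":[0,0,0.006],"turn":0},{"translation":[0,0,0.007],"turn":0},{"translation":[0,0,0.007],"turn":0}]'

```text
t: 8.47
ee_pos: [0.5405, 0.149, 0.0992]
eef_rot: [[-0.986, -0.164, 0.001], [-0.164, 0.986, 0.0], [-0.001, 0.0, -1.0]]
contact_force: [-6.3, -1.7, 14.8]
opening: 0.0004
gripper_force: 7.8
```

Call:
arm_command --moves '[{"translation":[0,0,0.001],"turn":0},{"translation":[0,0,0.002],"turn":0},{"translation":[0,0,0.003],"turn":0},{"translation":[0,0,0.003],"turn":0}]'

```text
t: 8.8
ee_pos: [0.5407, 0.149, 0.0988]
eef_rot: [[-0.986, -0.164, 0.002], [-0.164, 0.986, 0.0], [-0.002, 0.0, -1.0]]
contact_force: [-15.4, -4.2, 41.6]
opening: 0.0008
gripper_force: 21.1
```

Call:
arm_command --moves '[{"translation":[0,0,-0.03],"turn":0},{"translation":[0,0,-0.065],"turn":0},{"translation":[0,0,-0.1],"turn":0},{"translation":[0,0,-0.11],"turn":0},{"translation":[0,0,-0.11],"turn":0}]'

```text
t: 9.22
ee_pos: [0.5426, 0.1497, 0.208]
eef_rot: [[-0.986, -0.164, 0.008], [-0.164, 0.986, 0.002], [-0.008, 0.001, -1.0]]
contact_force: [0.3, 0.3, 0.1]
opening: 0.0006
gripper_force: 0.0
```

Run:
```python
from h import *
rel([.503,.302,.165])
```

```text
tool shift [0.0144 0.1567 0.043 ] q6 -1.488 [0.5426 0.1497 0.208 ]
```

Call:
arm_command --moves '[{"translation":[0.005,0.036,0],"turn":0},{"translation":[0.01,0.075,0],"turn":0},{"translation":[0.014,0.114,0],"turn":0},{"translation":[0.014,0.152,0.015],"turn":0},{"translation":[0.014,0.157,0.035],"turn":0}]'

```text
t: 9.63
ee_pos: [0.5, 0.3071, 0.1687]
eef_rot: [[-0.986, -0.168, 0.003], [-0.168, 0.986, 0.003], [-0.003, 0.003, -1.0]]
contact_force: [0.2, -0.0, 0.7]
opening: 0.0005
gripper_force: 0.0
```

Call:
arm_command --moves '[{"translation":[0,0,0.008],"turn":0},{"translation":[0,0,0.014],"turn":0},{"translation":[0,0,0.019],"turn":0},{"translation":[0,0,0.023],"turn":0},{"translation":[0,0,0.027],"turn":0}]'

```text
t: 10.05
ee_pos: [0.4994, 0.301, 0.1421]
eef_rot: [[-0.987, -0.163, -0.003], [-0.163, 0.987, -0.0], [0.003, 0.0, -1.0]]
contact_force: [-7.6, 0.6, 9.8]
opening: 0.0007
gripper_force: 5.1
```

Call:
arm_command --moves '[{"translation":[0,0,0.002],"turn":0},{"translation":[0,0,0.004],"turn":0},{"translation":[0,0,0.006],"turn":0},{"translation":[0,0,0.007],"turn":0},{"translation":[0,0,0.007],"turn":0}]'

```text
t: 10.47
ee_pos: [0.4995, 0.3011, 0.1388]
eef_rot: [[-0.987, -0.163, -0.002], [-0.163, 0.987, 0.0], [0.002, 0.001, -1.0]]
contact_force: [-16.9, -4.4, 38.1]
opening: 0.0006
gripper_force: 19.1
```

Call:
arm_command --moves '[{"translation":[0,0,-0.03],"turn":0},{"translation":[0,0,-0.065],"turn":0},{"translation":[0.03,0.02,-0.08],"turn":0},{"translation":[0.06,0.05,-0.08],"turn":0},{"translation":[0.07,0.09,-0.08],"turn":0}]'

```text
t: 10.88
ee_pos: [0.415, 0.3764, 0.2162]
eef_rot: [[-0.987, -0.161, 0.0], [-0.161, 0.987, -0.0], [-0.0, -0.0, -1.0]]
contact_force: [1.0, 0.2, 0.4]
opening: 0.0006
gripper_force: 0.0
```

Call:
arm_command --moves '[{"translation":[0.01,0.036,0],"turn":0},{"translation":[0.02,0.07,0],"turn":0},{"translation":[0.03,0.1,0],"turn":0},{"translation":[0.03,0.1,0],"turn":0},{"translation":[0.03,0.1,0],"turn":0}]'

```text
t: 11.3
ee_pos: [0.3703, 0.473, 0.2147]
eef_rot: [[-0.986, -0.166, 0.0], [-0.166, 0.986, -0.0], [-0.0, -0.0, -1.0]]
contact_force: [0.6, -0.3, -1.2]
opening: 0.0005
gripper_force: 0.0
```

Run:
```python
from h import *
s=read_camera("side")[:,:,::-1];t=read_camera("top")[:,:,::-1]
a=cv2.resize(s[90:350,220:460],(480,520));b=cv2.resize(t[90:250,120:440],(800,400))
cv2.imwrite("pics/p4.png",cv2.resize(np.hstack([a[:,:480],np.vstack([b,np.zeros((120,800,3),np.uint8)])]),(800,325)))
# change against start in bystander zones (before / after), side view
s0=cv2.imread("pics/side0.png");print("bottle diff",cv2.absdiff(s0,s)[95:165,285:318].mean(),"candle",cv2.absdiff(s0,s)[230:305,400:440].mean(),"tumA",cv2.absdiff(s0,s)[288:338,326:364].mean(),"tumB",cv2.absdiff(s0,s)[215:238,308:340].mean())
```

```text
bottle diff 5.265656565656566 candle 3.6652222222222224 tumA 13.811052631578947 tumB 3.608695652173913
```

View pics/p4.png

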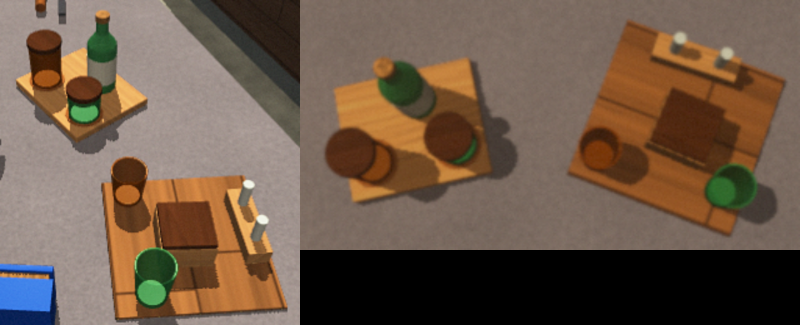

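The picture shows the box flat with its lid down, both jar lids seated, and the bottle, candle block and amber tumbler unchanged. The green tumbler's image difference is larger (13.8), so I'll check that its position hasn't moved before handing in.

Run:
```python
from h import *
def c(im):
    h=cv2.cvtColor(im,cv2.COLOR_BGR2HSV);m=((h[...,0]>45)&(h[...,0]<85)&(h[...,1]>120)).astype(np.uint8)
    m[:,:370]=0;m[:,425:]=0;m[:180]=0;m[250:]=0;return cv2.boundingRect(m)
a=c(cv2.imread("pics/top0.png"));b=c(read_camera("top")[:,:,::-1]);print(a,b)
if max(abs(np.subtract(a,b)))<=2: print(job_done())
```

```text
(380, 196, 32, 27) (380, 195, 32, 28)
the job is handed in; nothing more can be done
None
```

The job is handed in at about 11 s of the 58 s allowed: the box sits lid-up on the board, all three lids are pressed home, and the bottle, tumblers and candle block look unmoved in the camera images.

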